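# Snap the lid on the spice tub and stack it

### The job

The open tub of cinnamon sticks is to be put away: set the long lid on it (not the short one) and press it down until it has snapped home at both ends, while the tub stands on the cart. Then stack the closed tub on the tub that is already shut, so that its foot nests inside the raised rib of that lid, and let go. Keep the tub upright and leave the shut tub and the other loose things where they are.

Things in the scene. Friction and masses are not known exactly. Their poses are not given: they have to be found in the camera images.
- tub_mid (a point): Open white plastic tub with cinnamon sticks in it, loose, 0.2 kg: 150 long (x axis) x 56 wide (y) x 64 mm high (z up). The point is its centre, 32 mm above its underside, 32 mm below its rim. The lowest 6 mm is a foot of 140 x 46 mm. The rim is bevelled inwards at its top. A smooth springy catch sticks out 4 mm under the rim at each end. Either way round is the same.
- lid_mid (a point): The lid that fits: white plastic, loose, right way up, 0.07 kg, 165 long (x axis) x 63 wide (y) x 25 mm high (z up). The point is its centre, 12.5 mm above its lower edge. The skirt's long sides, 20 mm high, are the place to grip. The plate's upper face is 20.5 mm above the lower edge; round it a rib, up to 25 mm, encloses a recess of 146 x 52 mm. Either way round fits.
- lid_end_a (a point): Point on the long lid's plate (upper face, in the recess) 60 mm from its centre along +x: a good place to press that end. Set on the tub, the lid centres itself from about 2 mm off and rests on the catches, its lower edge about 56 mm above the tub's underside; each end then snaps past its catch under about 7 to 15 N.
- lid_end_b (a point): The same at the other end, 60 mm along -x. With the lid snapped home its plate lies on the tub's rim: its lower edge is then 46 mm, and the plate's upper face 66.5 mm, above the tub's underside. The closed tub can be lifted by the sides of the lid.
- stack_seat (a point): Stacking place: centre of the flat recess (146 x 52 mm, rib 4.5 mm high round it) on top of the tub that is already shut, 66.5 mm above the cart's top; x along the length, z up. That tub is the same as the open one with its lid on: 165 x 63 mm over the lid, 0.6 kg, loose. The other tub's foot fits in with 3 mm to spare on each side; its underside then lies on this point.
- short_lid: A lid of the same kind for a shorter tub, 112 x 63 x 25 mm; it does not fit. A bystander; origin at the centre of its lower edge.
- plates: Stack of six white melamine plates, 230 mm across, 60 mm high. A bystander; origin under its centre.
- jar: Glass jar with a dark twist cap, 80 mm across, 120 mm high. A bystander; origin under its centre.
- turner: Orange silicone turner, 280 mm long, lying flat. A bystander.
- molcajete: Grey stone bowl, 120 mm across, 65 mm high. A bystander; origin under its centre.
There are look-alikes about, which are no part of the job. Leave any red or turquoise look-alike of the part that bears lid_mid alone.

How it is judged (in metres and radians):
On the way:
1. the long lid is snapped home on the tub at both ends while the tub stands on the cart (z of each of lid_end_a, lid_end_b in the frame of tub_mid below 0.0365 m and horizontal distance between lid_mid and tub_mid below 0.006 m and angle between the x axis of lid_mid and the x axis of tub_mid, either way round below 0.08 rad and height (world z) of tub_mid below 0.042 m), for 0.2 s.
At the end, for the whole second after the job is handed in: The lid is home on the tub (its plate within 2 mm of its seated height at both ends) and the closed tub rests still and upright on the shut tub, its foot down inside the rib (within 2.5 mm of the recess floor, centred within 7 mm, in line within 0.09 rad), the shut tub standing upright on the cart (z of each of lid_end_a, lid_end_b in the frame of tub_mid below 0.0365 m and horizontal distance between lid_mid and tub_mid below 0.006 m and angle between the x axis of lid_mid and the x axis of tub_mid, either way round below 0.08 rad and z of tub_mid in the frame of stack_seat between 0.029 and 0.0345 m and horizontal distance between tub_mid and stack_seat below 0.007 m and angle between the x axis of tub_mid and the x axis of stack_seat, either way round below 0.09 rad and angle between each of tub_mid, stack_seat's own z axis and vertical below 0.05 rad and linear speed of tub below 0.02 m/s and height (world z) of stack_seat above 0.062 m); the robot touches nothing.
It fails at once if the tub of cinnamon is tipped more than 0.5 rad (angle between tub_mid's own z axis and vertical above 0.5 rad).
It fails at once if the shut tub is shifted more than 35 mm (distance of stack_seat from where it was at the start of the episode above 0.035 m).
It fails at once if a bystander is shifted more than 30 mm (distance of any of short_lid, plates, jar, turner, molcajete from where it was at the start of the episode above 0.03 m).
It also fails if it takes over 64 s, if anything falls off the work surface, if the arm or the gripper's body presses on something with over 40 N, if the wrist force passes 120 N, or if a joint passes its speed limit or range.

### The arm

A 6-joint arm with a two-finger parallel gripper is mounted at the origin on the work surface. World frame = base frame: x ahead of the robot, y to its left, z up, the work surface at z = 0. Lengths are in m, angles in degrees, forces in N, time in s.
With the tool pointing down it reaches from about 0.25 to 0.725 m from the base axis. Payload 9.7 kg.
Tool frame: the origin (TCP) lies at the very end of the fingers, on their centre line; the grasp point (between the pads) lies 19 mm behind it; x points along the fingers, z is the direction in which the jaws open and shut, and the axes are right-handed (so a half turn about x gives the same grasp; the last joint's range is limited). The gripper opens to 85 mm and grips with 20 to 120 N. Pads are 22 mm wide; open, the fingers measure 114 mm over their backs; the gripper's body (76 mm by 85 mm) begins 54 mm behind the grasp point. The pads swing forward as they close: fully open they stand 13 mm farther back than shut.
Start: joints at [-67.609, 4.979, 10.078, 95.1, 0, 90], TCP at [0.21, -0.509, 0.231] pointing down, gripper open.
Joint ranges: [-179.16, 179.16], [-48.56, 103.87], [-65.8, 70.77], [-126.05, 130.52], [-82.76, 87.17], [-180, 180]. Speed limits (degrees/s): [127.2, 127.2, 147.25, 180, 180, 180].

### API

Orientations are given as [roll, pitch, yaw] about the fixed x, y, z axes, in that order (R = Rz(yaw) Ry(pitch) Rx(roll)).
In Python, from workcell import sensors, vision, job_done gives the robot as it stands.
- The arm moves only by the tool carry_out, never from a script. Its argument "increments" is a list of rows, each a list of 7 numbers: the turn, a rotation vector about the tool's x, y, z in degrees, then the shift along the tool's x, y, z in mm, then the opening in per cent of the stroke, from 0 (shut) to 100 (fully open). A call has 1 to 12 rows; each row shifts and turns the commanded pose from where the row before left it, along the tool's axes as they then stand; what a row does not reach is not made up. A row lasts 1/8 s, in which the tool goes at most 62.5 mm and 10.7 degrees, less where a joint would pass 70% of its speed; a pose out of reach is approached as far as the arm can. A call is refused whole if a number of a shift passes 62.5 or a number of a turn 10.7, either way. A call with a gripper value outside its range is refused whole. The fingers move at their own pace and stop on an object; "squeeze" is the grip in N (left out, the last holds). Time passes only in rows, so rows that do not move let the fingers close. It gives the time, the measured TCP pose, the force and the opening at its end, in the units of the state.
- sensors.get_obs(): the state, without advancing time (a new reading comes with each control period).
- vision.camera(name): name is "scene" or "top" or "wrist"; returns the picture (384x512x3 uint8, red, green, blue); there is no depth.
- vision.calibration(name): a dict with "camera_matrix" (3x3 intrinsics, pixels), "dist" ([k1, k2, p1, p2, k3] as OpenCV has them; the pictures are not rectified), "extrinsics" (4x4, takes a point from world to camera coordinates); the wrist camera has in their place "mount" (4x4, takes a point from camera to tool coordinates, whose origin is the TCP and whose axes are the tool frame's). Camera axes: x right, y up, looking along -z (the intrinsics and any distortion apply to the point x, -y, -z); pixel columns grow to the right and rows downward; lengths in m; the calibration is good to about 2 mm. A picture is of the moment at which its call begins: read the wrist's pose just before it. calibration takes no time and is no camera call.
- job_done(): hands the job in, once; it reports no verdict.
The state is a dict: "time": time; "q": joint angles; "qd": joint speeds; "joint_efforts": joint torques, N m; "ee_pos": TCP position; "tcp_rot": TCP orientation; "wrist_force": force on the tool from outside, world axes, zero at the start; "torque": the same for the moment, N m; "opening": finger opening in m.
Only numpy, scipy, OpenCV 4.12 (cv2) and the standard library are available. Lean on these libraries where they do the work, as an engineer would, in place of code of your own. Each camera call takes 0.05 s, during which the arm holds its last target.

## Working session

There is one attempt and no reset: what is moved stays moved. The work goes in short steps, Python scripts to look and compute and a tool call to move; the robot and the scene stay as the last step left them, time stands still between calls to the robot, and variables do not carry over. Pictures are saved under pics/ and viewed, and the job is handed in when it is done.

Besides the shell and the picture viewer there is one more tool, called after "Call:" by a JSON object that holds its "fn" and its "kwargs", one argument or row to a line. carry_out: Moves the arm, as the interface text tells. Its arguments: {"type":"object","properties":{"increments":{"type":"array"},"squeeze":{"type":"number"}},"required":["increments"]}

```bash
mkdir -p pics; ls; python3 - <<'E'
from workcell import sensors, vision
import cv2
print(sensors.get_obs())
for n in ("scene","top","wrist"):
    c=vision.calibration(n); print(n,{k:(v.round(4).tolist() if hasattr(v,'round') else v) for k,v in c.items()})
    im=vision.camera(n); cv2.imwrite(f"pics/{n}0.png",im[:,:,::-1])
E
```

```text
pics
{'time': 0.0, 'q': array([-6.76100587e+01,  5.01111601e+00,  1.00345722e+01,  9.50984993e+01,
       -1.34125852e-03,  9.00002443e+01]), 'qd': array([ 0.04412809,  0.07311268,  0.03344043, -0.05040623,  0.00247191,
        0.07454043]), 'joint_efforts': array([-1.63518805e-03, -5.20389211e+01,  4.64803720e+01,  1.64825411e-02,
       -8.70093527e-05,  9.13351101e-06]), 'ee_pos': array([ 0.20940918, -0.50833554,  0.23058396]), 'tcp_rot': array([-178.97580763,   89.92494492,  113.41389027]), 'wrist_force': array([-0.25210255,  0.52240902,  0.58156671]), 'torque': array([ 0.02138478, -0.00651138, -0.01296294]), 'opening': 0.0853455872123236}
scene {'camera_matrix': [[357.786, 0.0, 254.2042], [0.0, 357.786, 187.4736], [0.0, 0.0, 1.0]], 'dist': [0.0076, 0.0, 0.0, 0.0, 0.0], 'extrinsics': [[0.6324, 0.7746, -0.0035, -0.3189], [-0.6609, 0.5419, 0.5192, 0.3054], [0.404, -0.3261, 0.8547, -1.4841], [0.0, 0.0, 0.0, 1.0]]}
top {'camera_matrix': [[445.2514, 0.0, 250.668], [0.0, 445.2514, 187.9335], [0.0, 0.0, 1.0]], 'dist': [0.0302, 0.0, 0.0, 0.0, 0.0], 'extrinsics': [[-0.0035, -1.0, -0.0016, -0.0146], [0.9805, -0.0037, 0.1966, -0.5173], [-0.1966, -0.0009, 0.9805, -1.5784], [0.0, 0.0, 0.0, 1.0]]}
wrist {'camera_matrix': [[277.9255, 0.0, 255.4077], [0.0, 277.9255, 189.0822], [0.0, 0.0, 1.0]], 'dist': [-0.0623, 0.0, 0.0, 0.0, 0.0], 'mount': [[0.0013, 0.2696, -0.963, -0.1417], [0.0001, 0.963, 0.2696, 0.0675], [1.0, -0.0004, 0.0012, -0.0003], [0.0, 0.0, 0.0, 1.0]]}
```

View pics/scene0.png

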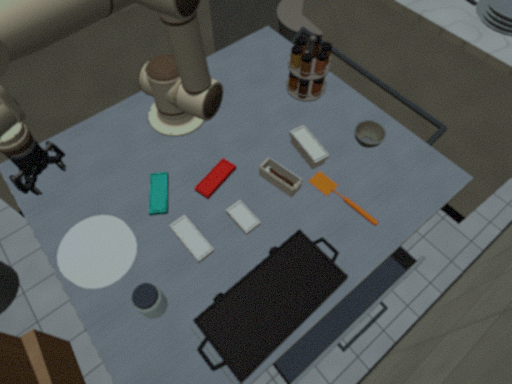

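View pics/top0.png

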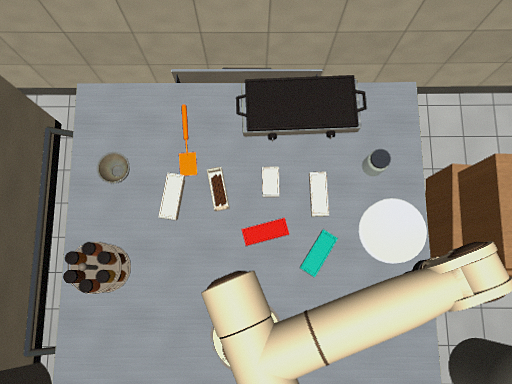

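View pics/wrist0.png

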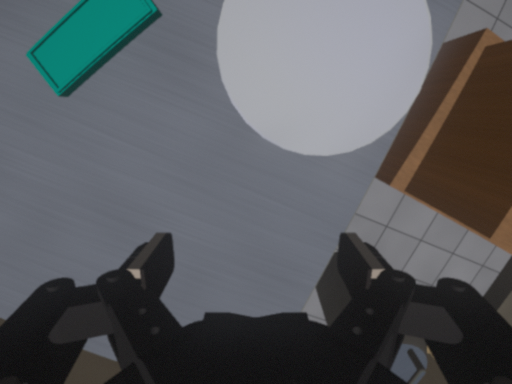

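The top view shows these white candidates: long lid (319,193), short lid (271,181), shut tub (172,196) and open tub (218,188). The red (265,232) and turquoise (318,253) look-alikes are to be left alone. I'll measure them now.

```bash
cat > h.py <<'E'
import numpy as np, cv2
from workcell import sensors, vision
from scipy.spatial.transform import Rotation as Ro
def toolT(o=None):
    o=o or sensors.get_obs(); T=np.eye(4)
    T[:3,:3]=Ro.from_euler('xyz',o['tcp_rot'],degrees=True).as_matrix(); T[:3,3]=o['ee_pos']; return T
def campose(n,T=None):
    c=vision.calibration(n)
    return (np.linalg.inv(np.array(c['extrinsics'])) if n!='wrist' else T@np.array(c['mount'])),np.array(c['camera_matrix']),np.array(c['dist'],float)
def rays(n,px,T=None):
    C,K,d=campose(n,T)
    u=cv2.undistortPoints(np.array(px,float).reshape(-1,1,2),K,d).reshape(-1,2)
    v=np.c_[u[:,0],-u[:,1],-np.ones(len(u))]@C[:3,:3].T
    return C[:3,3],v
def onplane(n,px,z,T=None):
    o,v=rays(n,px,T); return o+v*((z-o[2])/v[:,2])[:,None]
def proj(n,P,T=None):
    C,K,d=campose(n,T); p=(np.array(P,float).reshape(-1,3)-C[:3,3])@C[:3,:3]
    p=p*[1,-1,-1]; return cv2.projectPoints(p,np.zeros(3),np.zeros(3),K,d)[0].reshape(-1,2)
def snap(n,name):
    o=sensors.get_obs(); T=toolT(o); im=vision.camera(n)[:,:,::-1].copy(); cv2.imwrite('pics/'+name,im); return im,T
E
python3 - <<'E'
from h import *
im=cv2.imread('pics/top0.png'); hsv=cv2.cvtColor(im,cv2.COLOR_BGR2HSV)
m=((hsv[:,:,1]<40)&(hsv[:,:,2]>195)).astype(np.uint8); m[:140]=0;m[240:]=0;m[:,:140]=0;m[:,340:]=0
print(campose('top')[0][:3,3])
cs,_=cv2.findContours(m,cv2.RETR_EXTERNAL,cv2.CHAIN_APPROX_NONE)
for c in cs:
    if cv2.contourArea(c)<100: continue
    ctr=c.mean(0)[0]
    for z in ([.025] if ctr[0]>250 else [.064,.071]):
        P=onplane('top',c.reshape(-1,2),z)[:,:2]
        r=cv2.minAreaRect((P*1000).astype(np.float32)); print(ctr.round(),z,np.round(r[0],1),np.round(r[1],1),round(r[2],1))
cv2.imwrite('pics/crop.png',cv2.resize(im[140:240,140:350],None,fx=3.8,fy=3.8,interpolation=cv2.INTER_CUBIC))
E
```

```text
[ 0.19688213 -0.01787577  1.64925517]
[170. 195.] 0.064 [488.5 272.6] [ 61.6 166.6] 80.7
[170. 195.] 0.071 [487.3 271.3] [ 61.3 165.8] 80.7
[319. 194.] 0.025 [ 501.3 -268.9] [164.1  60.5] 1.6
[270. 181.] 0.025 [549.  -88.8] [ 60.1 107.1] 89.5
```

View pics/crop.png

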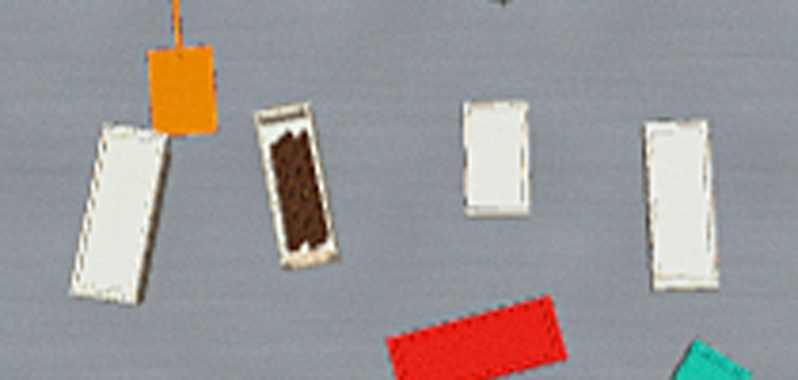

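The long lid at (319,193) measures 164 x 60 mm, so it is confirmed. Next I plan the move to a view above it, and measure the open tub from the top picture.

```bash
cat >> h.py <<'E'
def plan(p,yaw_z=None,o=None):
    """world target TCP p (m), yaw_z: heading (deg) of tool z in world; tool down. prints turn about tool x and the shift (tool axes AFTER turn), mm"""
    o=o or sensors.get_obs(); T=toolT(o); z=T[:3,2]; cur=np.degrees(np.arctan2(z[1],z[0]))
    d=(np.array(p)-T[:3,3])*1000
    if yaw_z is None: yaw_z=cur
    dy=(yaw_z-cur+180)%360-180
    a=np.radians(yaw_z); Z=np.array([np.cos(a),np.sin(a),0]); X=np.array([0,0,-1.]); Y=np.cross(Z,X)
    print('cur z heading %.2f tilt x %s turn_x %.2f shift %s q6 %.1f'%(cur,T[:3,0].round(4),-dy,np.round([d@X,d@Y,d@Z],1),o['q'][5]), 'pos',o['ee_pos'].round(4),'F',o['wrist_force'].round(1),'op',round(o['opening'],4))
E
python3 - <<'E'
from h import *
print(toolT().round(3))
plan([.50,-.27,.25],91.6)
plan([.50,-.27,.25],-88.4)
im=cv2.imread('pics/top0.png').astype(int)
# open tub: non-table by difference from bluish-grey
hsv=cv2.cvtColor(im.astype(np.uint8),cv2.COLOR_BGR2HSV)
sub=(slice(160,216),slice(200,236))
for y in range(162,216,6): print(y,' '.join('%3d/%3d'%(hsv[y,x,1],hsv[y,x,2]) for x in range(202,234,2)))
E
```

```text
[[-0.     0.925  0.381  0.209]
 [ 0.001  0.381 -0.925 -0.508]
 [-1.     0.    -0.001  0.231]
 [ 0.     0.     0.     1.   ]]
cur z heading -67.61 tilt x [-4.e-04  1.e-03 -1.e+00] turn_x -159.21 shift [ -19.3 -297.1  230.2] q6 90.0 pos [ 0.2094 -0.5084  0.2307] F [ 0.4 -0.7  0.3] op 0.0853
cur z heading -67.61 tilt x [-4.e-04  1.e-03 -1.e+00] turn_x 20.79 shift [ -19.3  297.1 -230.2] q6 90.0 pos [ 0.2094 -0.5084  0.2307] F [ 0.4 -0.7  0.3] op 0.0853
162  18/154  13/154  18/155  18/154  13/158  19/157  18/159  19/158  16/155  18/156  21/156  21/156  17/153  18/154  22/154  20/154
168  18/157  21/161  19/160  27/160  33/146  37/184  31/214  32/230  34/203  28/218  23/155  19/157  23/156  18/160  18/156  18/159
174  18/154  14/151  27/153  27/219   6/237   6/239  14/236  27/169  14/234  47/124  39/177  16/156  20/162  18/158  19/158  21/159
180  14/150  18/154  22/150  19/136   3/255 218/ 62 162/ 82 152/ 84 156/ 75 164/ 67  10/223  20/129  21/157  15/153  15/158  21/159
186  20/153  20/154  23/153  27/153  35/211  36/128 144/ 90 174/ 88 168/ 73 164/ 84 201/ 71  35/194  22/148  15/151  13/152  20/154
192  18/155  17/151  18/153  21/156  11/138  16/244 187/ 86 161/ 76 148/ 86 194/ 67 183/ 92  79/136  41/132  21/156  20/153  18/153
198  20/155  23/154  20/151  16/157  21/158  40/203  53/136 185/ 77 156/ 77 173/ 53 169/ 83 215/ 57  23/215  20/150  18/155  20/155
204  18/155  16/155  16/157  16/157  22/159  15/149  18/216 196/ 60 208/ 70  10/234 238/ 61  20/150   6/248  56/132  23/157  21/155
210  13/152  15/152  19/157  19/159  20/153  20/156  33/125  81/123  52/156  10/146  16/143  19/149  24/160  18/158  19/158  18/152
```

Call:
{"fn": "carry_out", "kwargs": {
  "increments": [
    [10.4,0,0,0,0,0,100],
    [10.4,0,0,0,0,0,100],
    [0,0,0,0,40,-35,100],
    [0,0,0,0,43,-35,100],
    [0,0,0,0,43,-35,100],
    [0,0,0,0,43,-35,100],
    [0,0,0,0,43,-35,100],
    [0,0,0,0,43,-35,100],
    [0,0,0,0,42,-20,100],
    [0,0,0,0,0,0,100],
    [0,0,0,0,0,0,100]
  ]
}}

```text
time: 1.52
ee_pos: [0.4998, -0.2703, 0.2309]
tcp_rot: [-105.3, 89.9, 166.3]
wrist_force: [0.2, -0.0, -0.2]
opening: 0.0857
```

```bash
python3 - <<'E'
from h import *
plan([.50,-.27,.25],-88.4)
im,T=snap('wrist','w1.png'); np.save('T1.npy',T)
E
```

```text
cur z heading -88.38 tilt x [-9.e-04  2.e-04 -1.e+00] turn_x 0.02 shift [-19.1   0.2  -0.3] q6 150.0 pos [ 0.4998 -0.2703  0.2309] F [ 0.2 -0.  -0.2] op 0.0857
```

View pics/w1.png

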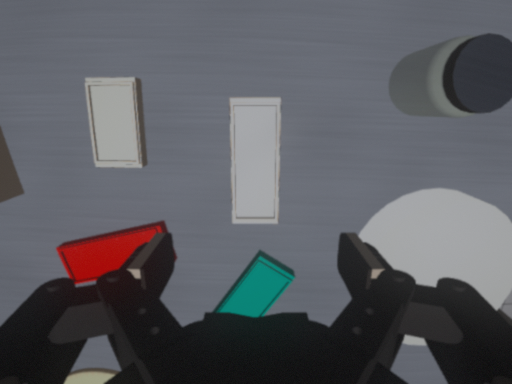

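The lid sits at about (230..281, 98..223) in the wrist view. Measuring its upper outline at z=0.025. The wrist also needs flipping half a turn, because joint 6 would run out of range at the shut tub.

```bash
python3 - <<'E'
from h import *
im=cv2.imread('pics/w1.png'); T=np.load('T1.npy')
hsv=cv2.cvtColor(im,cv2.COLOR_BGR2HSV)
m=((hsv[:,:,1]<35)&(hsv[:,:,2]>125)).astype(np.uint8)
m=cv2.morphologyEx(m,cv2.MORPH_CLOSE,np.ones((7,7)))
n,l,s,c=cv2.connectedComponentsWithStats(m)
i=l[160,255]; print(s[i])
cs,_=cv2.findContours((l==i).astype(np.uint8),cv2.RETR_EXTERNAL,cv2.CHAIN_APPROX_NONE)
P=onplane('wrist',cs[0].reshape(-1,2),.024,T)[:,:2]*1000
print(cv2.minAreaRect(P.astype(np.float32)))
E
```

```text
[ 229   97   53  128 6354]
((502.070068359375, -269.001220703125), (163.8788299560547, 64.37403106689453), 1.6150343418121338)
```

Call:
{"fn": "carry_out", "kwargs": {
  "increments": [
    [-10.6,0,0,0,0,0,100],
    [-10.6,0,0,0,0,0,100],
    [-10.6,0,0,0,0,0,100],
    [-10.6,0,0,0,0,0,100],
    [-10.6,0,0,0,0,0,100],
    [-10.6,0,0,0,0,0,100],
    [-10.6,0,0,0,0,0,100],
    [-10.6,0,0,0,0,0,100],
    [-10.6,0,0,0,0,0,100]
  ]
}}

```text
time: 2.7
ee_pos: [0.499, -0.2713, 0.2316]
tcp_rot: [-48.2, 90.0, -41.0]
wrist_force: [0.7, -0.0, -0.5]
opening: 0.0853
```

Call:
{"fn": "carry_out", "kwargs": {
  "increments": [
    [-10.6,0,0,0,0,0,100],
    [-10.6,0,0,0,0,0,100],
    [-10.6,0,0,0,0,0,100],
    [-10.6,0,0,0,0,0,100],
    [-10.6,0,0,0,0,0,100],
    [-10.6,0,0,0,0,0,100],
    [-10.6,0,0,0,0,0,100],
    [-10.4,0,0,0,0,0,100],
    [0,0,0,0,0,0,100]
  ]
}}

```text
time: 3.82
ee_pos: [0.4992, -0.2711, 0.2316]
tcp_rot: [-133.8, 90.0, -42.4]
wrist_force: [0.4, -1.8, 0.2]
opening: 0.0854
```

```bash
python3 - <<'E'
from h import *
plan([.50,-.27,.25],91.6)
im,T=snap('wrist','w2.png'); np.save('T2.npy',T)
E
```

```text
cur z heading 91.43 tilt x [ 2.e-04 -2.e-04 -1.e+00] turn_x -0.17 shift [-18.4  -0.9   1.1] q6 -29.9 pos [ 0.4992 -0.2711  0.2316] F [ 0.4 -1.8  0.2] op 0.0854
```

View pics/w2.png

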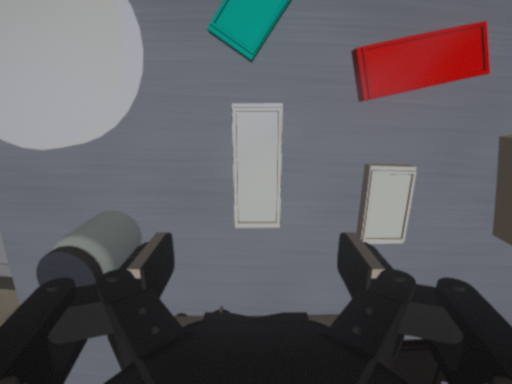

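The view is flipped now, with the lid at (232..282, 103..228). I measure it again from this side so the mount error averages out.

```bash
cat >> h.py <<'E'
def rect(im,T,seed,z,n='wrist',vmin=125,smax=35,k=7):
    hsv=cv2.cvtColor(im,cv2.COLOR_BGR2HSV)
    m=((hsv[:,:,1]<smax)&(hsv[:,:,2]>vmin)).astype(np.uint8)
    m=cv2.morphologyEx(m,cv2.MORPH_CLOSE,np.ones((k,k)))
    _,l,s,c=cv2.connectedComponentsWithStats(m); i=l[seed[1],seed[0]]
    cs,_=cv2.findContours((l==i).astype(np.uint8),cv2.RETR_EXTERNAL,cv2.CHAIN_APPROX_NONE)
    P=onplane(n,cs[0].reshape(-1,2),z,T)[:,:2]*1000
    return s[i],cv2.minAreaRect(P.astype(np.float32))
E
python3 - <<'E'
from h import *
im=cv2.imread('pics/w2.png'); T=np.load('T2.npy')
print(rect(im,T,(257,160),.024))
plan([.502,-.270,.0],91.6)
E
```

```text
(array([ 231,  102,   53,  127, 6249], dtype=int32), ((500.5230407714844, -268.82305908203125), (164.1846160888672, 64.22394561767578), 1.566359043121338))
cur z heading 91.28 tilt x [ 3.e-04 -2.e-04 -1.e+00] turn_x -0.32 shift [231.6  -2.7   1. ] q6 -29.8 pos [ 0.4993 -0.271   0.2316] F [ 0.3  0.2 -0.6] op 0.0853
```

Call:
{"fn": "carry_out", "kwargs": {
  "increments": [
    [-0.3,0,0,40,-2,2,100],
    [0,0,0,50,0,0,100],
    [0,0,0,50,0,0,100],
    [0,0,0,40,0,0,100],
    [0,0,0,25,0,0,100],
    [0,0,0,15,0,0,100],
    [0,0,0,8,0,0,100],
    [0,0,0,0,0,0,100],
    [0,0,0,0,0,0,100]
  ]
}}

```text
time: 5.0
ee_pos: [0.5025, -0.2686, 0.0044]
tcp_rot: [-119.6, 89.9, -27.7]
wrist_force: [0.1, -0.1, 0.4]
opening: 0.0856
```

```bash
python3 - <<'E'
from h import *
plan([.5013,-.269,.0],91.6)
im,T=snap('wrist','w3.png')
E
```

```text
cur z heading 91.86 tilt x [ 1.3e-03 -7.0e-04 -1.0e+00] turn_x 0.26 shift [ 4.4  1.2 -0.3] q6 -30.0 pos [ 0.5025 -0.2686  0.0044] F [ 0.1 -0.1  0.4] op 0.0856
```

View pics/w3.png

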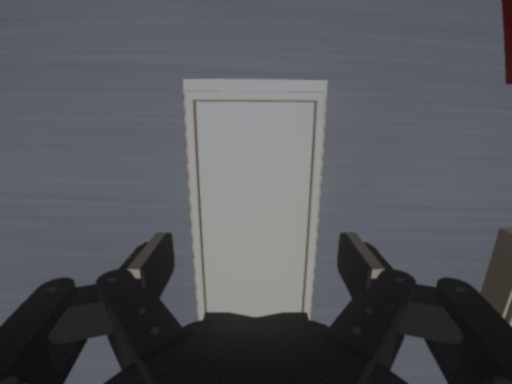

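The jaws straddle the lid squarely. Going down a little more and closing.

Call:
{"fn": "carry_out", "kwargs": {
  "increments": [
    [0.2,0,0,4,1,0,100],
    [0,0,0,0,0,0,60],
    [0,0,0,0,0,0,50],
    [0,0,0,0,0,0,50],
    [0,0,0,0,0,0,50],
    [0,0,0,0,0,0,50]
  ],
  "squeeze": 30
}}

```text
time: 5.8
ee_pos: [0.501, -0.2684, -0.0006]
tcp_rot: [-103.8, 90.0, -12.1]
wrist_force: [0.6, -0.5, 1.2]
opening: 0.0623
```

```bash
python3 - <<'E'
from h import *
plan([.5013,-.269,.0],91.6)
im,T=snap('wrist','w4.png')
E
```

```text
cur z heading 91.69 tilt x [ 1.e-04 -0.e+00 -1.e+00] turn_x 0.09 shift [-0.6 -0.3 -0.6] q6 -29.9 pos [ 0.501  -0.2684 -0.0006] F [ 0.6 -0.5  1.2] op 0.0623
```

View pics/w4.png

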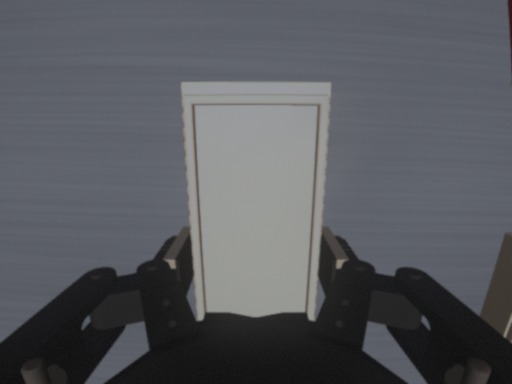

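Gripped at 62.3 mm, with the lid edge about 0.6 mm above TCP z. Lift, and get a rough tub position from the top picture.

Call:
{"fn": "carry_out", "kwargs": {
  "increments": [
    [0,0,0,-15,0,0,50],
    [0,0,0,-45,0,0,50],
    [0,0,0,-55,0,0,50],
    [0,0,0,-55,0,0,50],
    [0,0,0,-50,0,0,50],
    [0,0,0,0,0,0,50]
  ]
}}

```text
time: 6.6
ee_pos: [0.5022, -0.269, 0.2248]
tcp_rot: [-120.0, 89.6, -28.3]
wrist_force: [0.1, -0.2, -1.8]
opening: 0.062
```

```bash
python3 - <<'E'
from h import *
print(onplane('top',[(218,188)],.064))
plan([.502,-.02,.22],91.6)
E
```

```text
[[0.51494035 0.10216358 0.064     ]]
cur z heading 91.69 tilt x [ 0.0068 -0.0037 -1.    ] turn_x 0.09 shift [  4.8  -6.8 248.9] q6 -29.9 pos [ 0.5022 -0.269   0.2248] F [ 0.1 -0.2 -1.8] op 0.062
```

Call:
{"fn": "carry_out", "kwargs": {
  "increments": [
    [0,0,0,0,0,40,50],
    [0,0,0,0,0,60,50],
    [0,0,0,0,0,60,50],
    [0,0,0,0,0,50,50],
    [0,0,0,0,0,19,50],
    [0,0,0,0,0,0,50],
    [0,0,0,0,0,0,50],
    [0,0,0,0,0,0,50]
  ]
}}

```text
time: 7.6
ee_pos: [0.4942, -0.0403, 0.2191]
tcp_rot: [101.3, 90.0, -167.1]
wrist_force: [-0.5, 0.6, -1.3]
opening: 0.0623
```

```bash
python3 - <<'E'
from h import *
plan([.502,-.02,.22],91.6)
im,T=snap('wrist','w5.png'); np.save('T5.npy',T)
im,T=snap('top','t5.png')
cv2.imwrite('pics/t5c.png',cv2.resize(im[140:240,140:350],None,fx=3.8,fy=3.8,interpolation=cv2.INTER_CUBIC))
E
```

```text
cur z heading 91.62 tilt x [-4.e-04 -1.e-04 -1.e+00] turn_x 0.02 shift [-0.9 -8.4 20.1] q6 -6.3 pos [ 0.4942 -0.0403  0.2191] F [-0.5  0.6 -1.3] op 0.0623
```

View pics/w5.png

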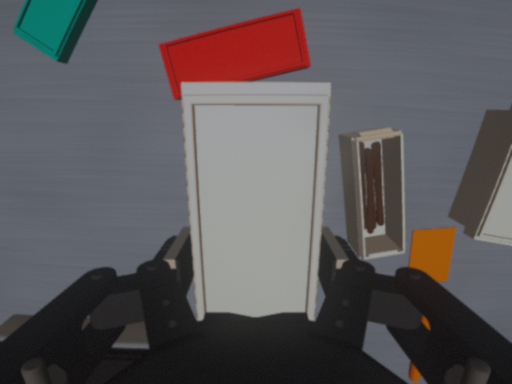

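View pics/t5c.png

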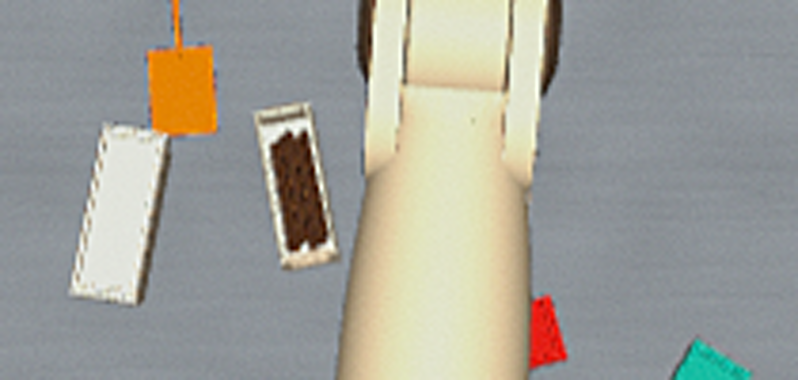

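```bash
python3 - <<'E'
from h import *
im=cv2.imread('pics/w5.png')
c=cv2.resize(im[120:268,330:415],None,fx=4,fy=4,interpolation=cv2.INTER_CUBIC)
c=cv2.convertScaleAbs(c,alpha=1.4)
cv2.imwrite('pics/w5c.png',c)
E
```

```text
(no output)
```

View pics/w5c.png

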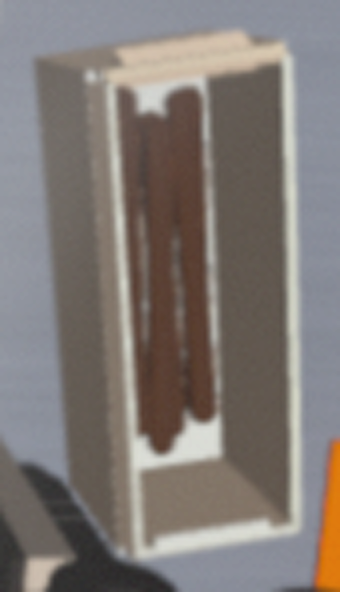

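```bash
cat >> h.py <<'E'
def quad(n,px,z,T=None):
    P=onplane(n,px,z,T)[:,:2]*1000
    print(P.round(1).tolist(),'ctr',P.mean(0).round(1)); 
    for i in range(len(P)):
        d=P[(i+1)%4]-P[i]; print('  edge',np.hypot(*d).round(1),'dir',np.degrees(np.arctan2(d[1],d[0])).round(1))
E
python3 - <<'E'
from h import *
T=np.load('T5.npy')
px=np.array([(106,80),(295,50),(298,528),(133,553)])/4+[330,120]-0.4
quad('wrist',px,.064,T)
# top cam: crop scale 3.8, offset 140,140
px=np.array([(256,113),(310,103),(338,259),(284,268)])/3.8+140-0.4
quad('top',px,.062)
E
```

```text
[[450.1, 66.4], [440.1, 117.0], [581.5, 142.9], [590.6, 92.8]] ctr [515.6 104.8]
  edge 51.7 dir 101.1
  edge 143.7 dir 10.4
  edge 50.9 dir -79.8
  edge 142.9 dir -169.3
[[585.3, 143.5], [595.0, 91.5], [442.6, 63.5], [434.2, 114.6]] ctr [514.3 103.3]
  edge 52.9 dir -79.4
  edge 155.0 dir -169.6
  edge 51.8 dir 99.4
  edge 153.8 dir 10.8
```

```bash
python3 - <<'E'
from h import *
plan([.502,.25,.225],100.4)
E
```

```text
cur z heading 91.62 tilt x [-3.e-04 -0.e+00 -1.e+00] turn_x -8.78 shift [ -5.9 -60.1 284. ] q6 -6.3 pos [ 0.4942 -0.0402  0.2191] F [-0.9 -0.4 -1.1] op 0.0622
```

Call:
{"fn": "carry_out", "kwargs": {
  "increments": [
    [-8.8,0,0,-6,0,0,50],
    [0,0,0,0,-8,40,50],
    [0,0,0,0,-12,58,50],
    [0,0,0,0,-12,58,50],
    [0,0,0,0,-12,58,50],
    [0,0,0,0,-10,45,50],
    [0,0,0,0,-6,25,50],
    [0,0,0,0,0,0,50],
    [0,0,0,0,0,0,50],
    [0,0,0,0,0,0,50]
  ]
}}

```text
time: 8.95
ee_pos: [0.5017, 0.2497, 0.2255]
tcp_rot: [-112.2, 90.0, -11.8]
wrist_force: [-0.9, -0.5, -0.3]
opening: 0.0624
```

```bash
python3 - <<'E'
from h import *
plan([.515,.104,.22],100.4)
im,T=snap('wrist','w6.png'); np.save('T6.npy',T)
E
```

```text
cur z heading 100.41 tilt x [ 1.e-04 -0.e+00 -1.e+00] turn_x 0.01 shift [   5.5   13.2 -145.7] q6 16.1 pos [0.5017 0.2497 0.2255] F [-0.9 -0.5 -0.3] op 0.0624
```

View pics/w6.png

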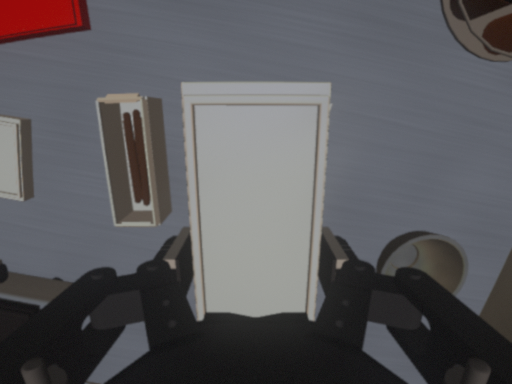

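```bash
python3 - <<'E'
from h import *
im=cv2.imread('pics/w6.png')
c=cv2.resize(im[88:236,90:175],None,fx=4,fy=4,interpolation=cv2.INTER_CUBIC)
cv2.imwrite('pics/w6c.png',cv2.convertScaleAbs(c,alpha=1.4))
E
```

```text
(no output)
```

View pics/w6c.png

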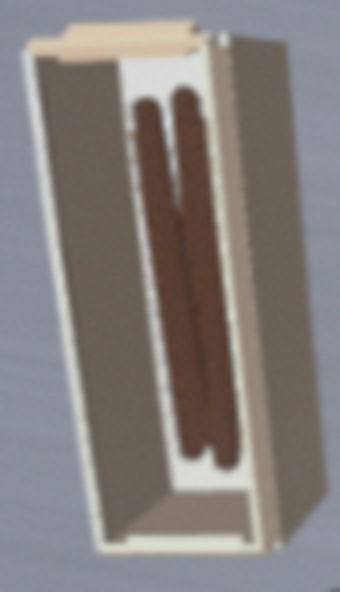

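```bash
python3 - <<'E'
from h import *
T=np.load('T6.npy')
px=np.array([(27,52),(209,50),(261,548),(99,550)])/4+[90,88]-0.4
quad('wrist',px,.064,T)
E
```

```text
[[451.2, 68.4], [442.7, 117.5], [581.5, 143.7], [591.5, 95.2]] ctr [516.7 106.2]
  edge 49.8 dir 99.8
  edge 141.3 dir 10.7
  edge 49.6 dir -78.4
  edge 142.8 dir -169.2
```

```bash
python3 - <<'E'
from h import *
plan([.5167,.1055,.085],100.6)
E
```

```text
cur z heading 100.41 tilt x [ 2.e-04  0.e+00 -1.e+00] turn_x -0.19 shift [ 140.5   11.7 -144.6] q6 16.1 pos [0.5017 0.2498 0.2255] F [ 0.2 -0.3 -0.3] op 0.0622
```

Call:
{"fn": "carry_out", "kwargs": {
  "increments": [
    [-0.2,0,0,0,4,-40,50],
    [0,0,0,0,4,-55,50],
    [0,0,0,0,3.7,-49.6,50],
    [0,0,0,40,0,0,50],
    [0,0,0,50,0,0,50],
    [0,0,0,35,0,0,50],
    [0,0,0,15.5,0,0,50],
    [0,0,0,0,0,0,50],
    [0,0,0,0,0,0,50],
    [0,0,0,0,0,0,50]
  ]
}}

```text
time: 10.25
ee_pos: [0.5175, 0.1066, 0.0863]
tcp_rot: [-87.9, 89.9, 12.8]
wrist_force: [0.9, 0.2, -0.4]
opening: 0.0625
```

```bash
python3 - <<'E'
from h import *
plan([.5167,.1055,.065],100.6)
im,T=snap('scene','s7.png')
cv2.imwrite('pics/s7c.png',cv2.resize(im[130:230,220:370],None,fx=5,fy=5,interpolation=cv2.INTER_CUBIC))
E
```

```text
cur z heading 100.69 tilt x [ 2.2e-03  5.0e-04 -1.0e+00] turn_x 0.09 shift [21.3  0.9 -1. ] q6 1.0 pos [0.5175 0.1066 0.0863] F [ 0.9  0.2 -0.4] op 0.0625
```

View pics/s7c.png

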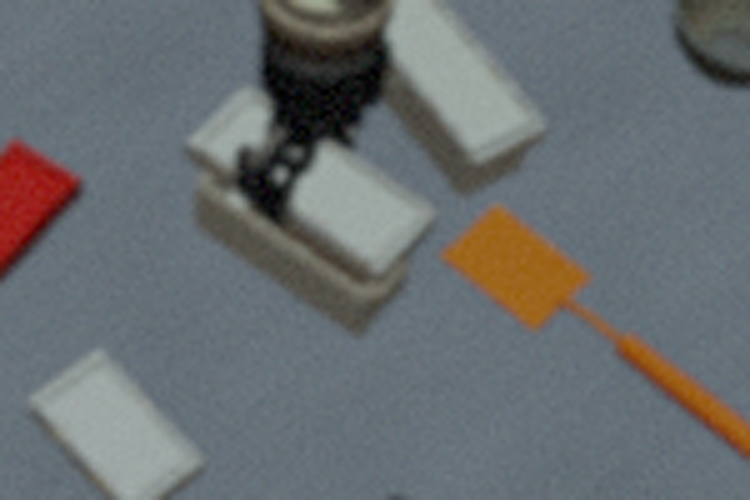

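The scene crop shows the lid held in line over the tub. Lowering with force checks.

Call:
{"fn": "carry_out", "kwargs": {
  "increments": [
    [0,0,0,10,0.9,-1,50],
    [0,0,0,9,0,0,50],
    [0,0,0,3,0,0,50],
    [0,0,0,2,0,0,50],
    [0,0,0,0,0,0,50]
  ]
}}

```text
time: 10.92
ee_pos: [0.516, 0.1053, 0.0608]
tcp_rot: [109.0, 90.0, -150.3]
wrist_force: [0.3, 0.0, -0.3]
opening: 0.0625
```

Call:
{"fn": "carry_out", "kwargs": {
  "increments": [
    [0,0,0,2,0,0,50],
    [0,0,0,2,0,0,50],
    [0,0,0,1.5,0,0,50],
    [0,0,0,0,0,0,50]
  ]
}}

```text
time: 11.42
ee_pos: [0.516, 0.1053, 0.0554]
tcp_rot: [-47.1, 90.0, 53.6]
wrist_force: [-0.9, -0.5, 0.8]
opening: 0.0625
```

Call:
{"fn": "carry_out", "kwargs": {
  "increments": [
    [0,0,0,1.5,0,0,50],
    [0,0,0,0,0,0,50]
  ]
}}

```text
time: 11.68
ee_pos: [0.5164, 0.1054, 0.0546]
tcp_rot: [-89.0, 89.9, 11.7]
wrist_force: [-0.6, 0.5, 5.2]
opening: 0.0621
```

```bash
python3 - <<'E'
from h import *
plan([.516,.1055,.065],100.6)
im,T=snap('wrist','w8.png')
E
```

```text
cur z heading 100.69 tilt x [ 1.3e-03  3.0e-04 -1.0e+00] turn_x 0.09 shift [-10.4   0.3   0.2] q6 0.8 pos [0.5164 0.1054 0.0546] F [-0.6  0.5  5.2] op 0.0621
```

View pics/w8.png

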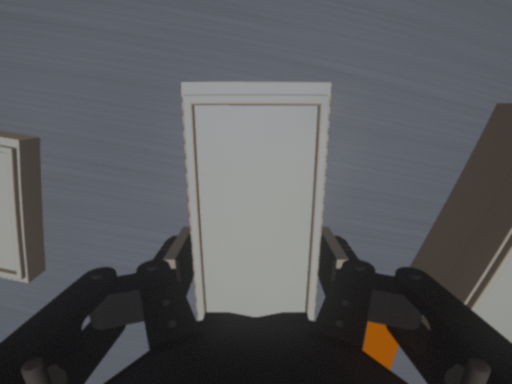

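The lid rests on the catches at the expected height, with 5 N of contact. Release, rise, shut the fingers and go over end a (+x, tool −y).

Call:
{"fn": "carry_out", "kwargs": {
  "increments": [
    [0,0,0,-0.5,0,0,60],
    [0,0,0,0,0,0,100],
    [0,0,0,0,0,0,100],
    [0,0,0,-20,0,0,100],
    [0,0,0,-30,0,0,100],
    [0,0,0,-30,0,0,50],
    [0,0,0,0,-30,0,0],
    [0,0,0,0,-30,0,0],
    [0,0,0,0,0,0,0],
    [0,0,0,0,0,0,0],
    [0,0,0,0,0,0,0]
  ]
}}

```text
time: 13.1
ee_pos: [0.5743, 0.1163, 0.1344]
tcp_rot: [95.6, 90.0, -163.7]
wrist_force: [-0.1, -0.7, -0.0]
opening: -0.0001
```

```bash
python3 - <<'E'
from h import *
a=np.radians(10.6)
plan([.5164+.06*np.cos(a),.1054+.06*np.sin(a),.085],100.6)
im,T=snap('wrist','w9.png');np.save('T9.npy',T)
im,T=snap('scene','s9.png')
cv2.imwrite('pics/s9c.png',cv2.resize(im[130:230,220:370],None,fx=5,fy=5,interpolation=cv2.INTER_CUBIC))
E
```

```text
cur z heading 100.69 tilt x [-2.e-04 -1.e-04 -1.e+00] turn_x 0.09 shift [49.4 -1.1 -0.1] q6 0.8 pos [0.5743 0.1163 0.1344] F [-0.1 -0.7 -0. ] op -0.0001
```

View pics/w9.png

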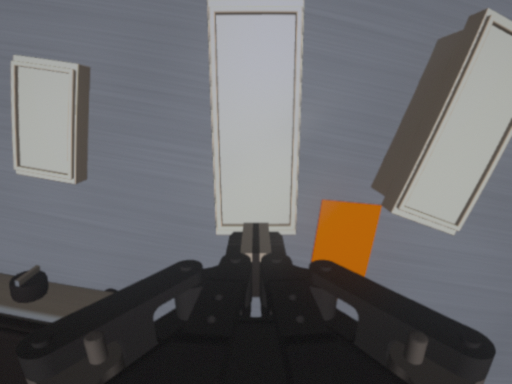

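View pics/s9c.png

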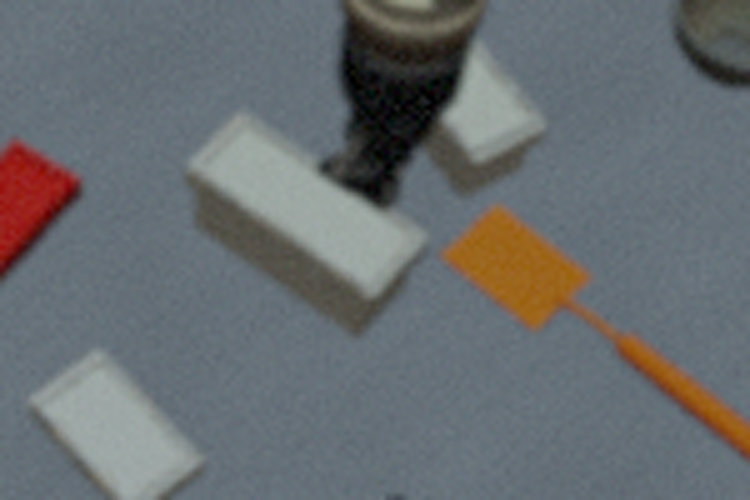

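The lid sits squarely on the tub. Now pressing end a.

Call:
{"fn": "carry_out", "kwargs": {
  "increments": [
    [0,0,0,25,-1,0,0],
    [0,0,0,20,0,0,0],
    [0,0,0,8,0,0,0],
    [0,0,0,3,0,0,0],
    [0,0,0,2,0,0,0],
    [0,0,0,0,0,0,0]
  ]
}}

```text
time: 13.95
ee_pos: [0.5761, 0.1167, 0.0768]
tcp_rot: [-88.2, 90.0, 12.5]
wrist_force: [-0.4, 0.2, -0.3]
opening: -0.0002
```

Call:
{"fn": "carry_out", "kwargs": {
  "increments": [
    [0,0,0,2,0,0,0],
    [0,0,0,2,0,0,0],
    [0,0,0,0,0,0,0]
  ]
}}

```text
time: 14.32
ee_pos: [0.5773, 0.1169, 0.0737]
tcp_rot: [-89.1, 89.8, 11.6]
wrist_force: [3.4, 0.9, 5.2]
opening: -0.0001
```

Call:
{"fn": "carry_out", "kwargs": {
  "increments": [
    [0,0,0,2,0,0,0],
    [0,0,0,2,0,0,0],
    [0,0,0,0,0,0,0]
  ]
}}

```text
time: 14.7
ee_pos: [0.5757, 0.1166, 0.0679]
tcp_rot: [90.2, 90.0, -169.1]
wrist_force: [0.7, -0.2, 0.4]
opening: 0.0
```

Call:
{"fn": "carry_out", "kwargs": {
  "increments": [
    [0,0,0,2,0,0,0],
    [0,0,0,0,0,0,0]
  ]
}}

```text
time: 14.95
ee_pos: [0.5759, 0.1166, 0.0674]
tcp_rot: [-91.4, 90.0, 9.3]
wrist_force: [-4.1, -0.8, 10.1]
opening: 0.0002
```

End a has snapped: z is 0.067 and the plate is hard on the rim. Now end b.

Call:
{"fn": "carry_out", "kwargs": {
  "increments": [
    [0,0,0,-20,0,0,0],
    [0,0,0,-15,0,0,0],
    [0,0,0,0,40,0,0],
    [0,0,0,0,50,0,0],
    [0,0,0,0,30,0,0],
    [0,0,0,0,0,0,0],
    [0,0,0,10,0,0,0],
    [0,0,0,10,0,0,0],
    [0,0,0,0,0,0,0]
  ]
}}

```text
time: 16.08
ee_pos: [0.4577, 0.0943, 0.0797]
tcp_rot: [91.0, 89.8, -168.3]
wrist_force: [0.3, 0.3, 0.9]
opening: -0.0001
```

Call:
{"fn": "carry_out", "kwargs": {
  "increments": [
    [0,0,0,3,0,0,0],
    [0,0,0,2,0,0,0],
    [0,0,0,2,0,0,0],
    [0,0,0,2,0,0,0],
    [0,0,0,0,0,0,0]
  ]
}}

```text
time: 16.7
ee_pos: [0.4578, 0.0943, 0.0726]
tcp_rot: [69.5, 90.0, 170.2]
wrist_force: [-2.2, -0.3, 4.5]
opening: -0.0002
```

Call:
{"fn": "carry_out", "kwargs": {
  "increments": [
    [0,0,0,2,0,0,0],
    [0,0,0,2,0,0,0],
    [0,0,0,0,0,0,0]
  ]
}}

```text
time: 17.08
ee_pos: [0.4579, 0.0944, 0.0679]
tcp_rot: [82.2, 90.0, -177.1]
wrist_force: [-0.2, -0.2, 0.5]
opening: -0.0001
```

Call:
{"fn": "carry_out", "kwargs": {
  "increments": [
    [0,0,0,2,0,0,0],
    [0,0,0,0,0,0,0]
  ]
}}

```text
time: 17.32
ee_pos: [0.4581, 0.0944, 0.0667]
tcp_rot: [-89.4, 90.0, 11.3]
wrist_force: [-1.2, 0.6, 4.9]
opening: -0.0003
```

End b has snapped too. A firmer press here, then a recheck of end a.

Call:
{"fn": "carry_out", "kwargs": {
  "increments": [
    [0,0,0,1.5,0,0,0],
    [0,0,0,0,0,0,0],
    [0,0,0,-20,0,0,0],
    [0,0,0,-15,0,0,0],
    [0,0,0,0,-40,0,0],
    [0,0,0,0,-50,0,0],
    [0,0,0,0,-30,0,0],
    [0,0,0,0,0,0,0],
    [0,0,0,15,0,0,0],
    [0,0,0,12,0,0,0],
    [0,0,0,4,0,0,0],
    [0,0,0,0,0,0,0]
  ]
}}

```text
time: 18.82
ee_pos: [0.5754, 0.1165, 0.0686]
tcp_rot: [91.6, 90.0, -167.7]
wrist_force: [0.3, -0.2, -1.0]
opening: 0.0001
```

Call:
{"fn": "carry_out", "kwargs": {
  "increments": [
    [0,0,0,2,0,0,0],
    [0,0,0,2,0,0,0],
    [0,0,0,0,0,0,0]
  ]
}}

```text
time: 19.2
ee_pos: [0.5764, 0.1167, 0.0666]
tcp_rot: [-89.3, 89.9, 11.4]
wrist_force: [-4.2, -0.9, 9.8]
opening: -0.0001
```

Both ends are home, with the plate at about 0.0665. Rise, open and look at both tubs.

Call:
{"fn": "carry_out", "kwargs": {
  "increments": [
    [0,0,0,-30,0,0,0],
    [0,0,0,-50,0,0,50],
    [0,0,0,-50,20,0,100],
    [0,0,0,-40,40,30,100],
    [0,0,0,0,20,45,100],
    [0,0,0,0,0,20,100],
    [0,0,0,0,0,0,100],
    [0,0,0,0,0,0,100]
  ]
}}

```text
time: 20.2
ee_pos: [0.481, 0.1942, 0.2338]
tcp_rot: [-173.4, 90.0, -72.7]
wrist_force: [-0.0, 0.3, -0.1]
opening: 0.0854
```

```bash
python3 - <<'E'
from h import *
plan([.5164,.1054,.24],100.6)
im,T=snap('wrist','w10.png');np.save('T10.npy',T)
im,_=snap('top','t10.png')
cv2.imwrite('pics/t10c.png',cv2.resize(im[140:240,140:350],None,fx=3.8,fy=3.8,interpolation=cv2.INTER_CUBIC))
im,_=snap('scene','s10.png')
E
```

```text
cur z heading 100.69 tilt x [ 1.e-04 -2.e-04 -1.e+00] turn_x 0.09 shift [ -6.2 -18.5 -93.8] q6 11.3 pos [0.481  0.1942 0.2338] F [-0.   0.3 -0.1] op 0.0854
```

View pics/w10.png

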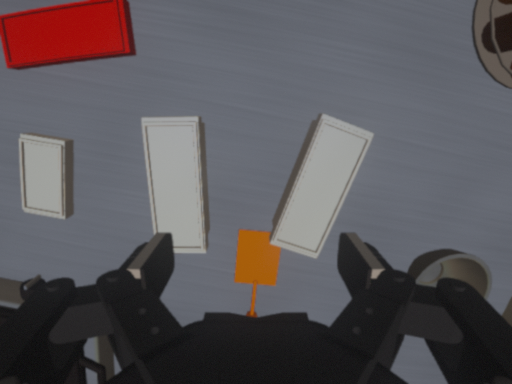

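View pics/t10c.png

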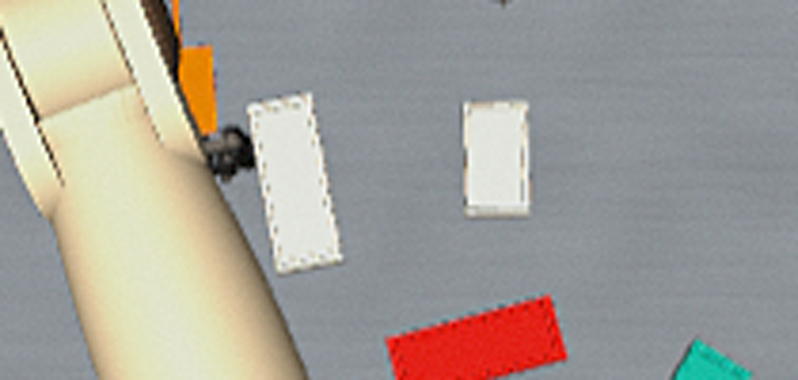

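Closed tub at about (175,185) and shut tub at about (320,185). Measuring both upper faces at z=0.071.

```bash
python3 - <<'E'
from h import *
im=cv2.imread('pics/w10.png'); T=np.load('T10.npy')
for s in ((175,185),(320,185)):
  for v in (120,140): print(v,rect(im,T,s,.0705,vmin=v))
c=cv2.resize(im[105:265,130:385],None,fx=3.1,fy=3.1,interpolation=cv2.INTER_CUBIC)
cv2.imwrite('pics/w10c.png',cv2.convertScaleAbs(c,alpha=1.3))
E
```

```text
120 (array([ 139,  116,   68,  139, 7137], dtype=int32), ((515.96435546875, 100.31208801269531), (164.23097229003906, 76.80604553222656), 11.081941604614258))
140 (array([ 142,  117,   64,  136, 6604], dtype=int32), ((513.7571411132812, 106.79708862304688), (160.61221313476562, 61.3880615234375), 11.093244552612305))
120 (array([ 271,  113,  104,  146, 7856], dtype=int32), ((483.347412109375, 277.8777770996094), (76.72526550292969, 172.05828857421875), 80.98259735107422))
140 (array([ 271,  114,  102,  144, 6957], dtype=int32), ((485.3790283203125, 270.58599853515625), (61.01412582397461, 161.5009307861328), 80.953857421875))
```

View pics/w10c.png

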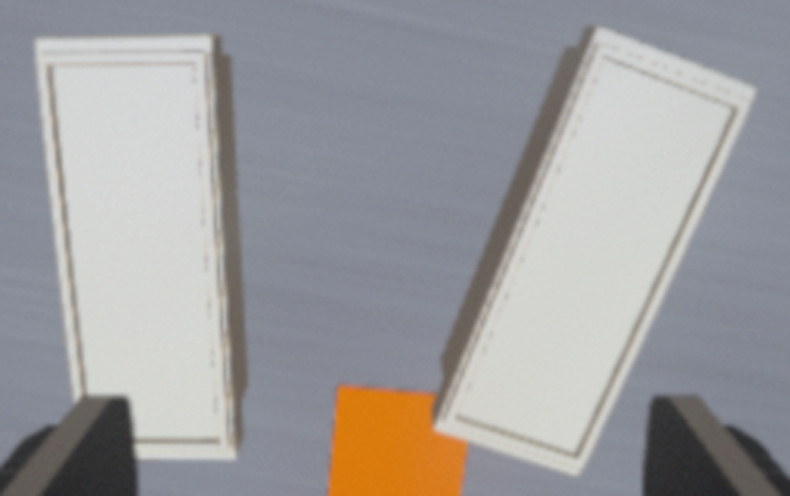

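```bash
python3 - <<'E'
from h import *
T=np.load('T10.npy')
for q in ([(49,66),(197,63),(220,440),(84,440)],[(602,57),(736,106),(575,453),(453,418)]):
    quad('wrist',np.array(q)/3.1+[130,105]-.4,.0675,T)
E
```

```text
[[449.3, 66.2], [439.0, 117.9], [582.1, 145.3], [592.6, 91.8]] ctr [515.7 105.3]
  edge 52.8 dir 101.3
  edge 145.7 dir 10.8
  edge 54.6 dir -78.9
  edge 145.5 dir -169.9
[[410.5, 257.1], [417.8, 308.8], [561.6, 285.0], [555.5, 234.0]] ctr [486.4 271.2]
  edge 52.2 dir 82.0
  edge 145.8 dir -9.4
  edge 51.4 dir -96.9
  edge 146.8 dir 170.9
```

The recess quads check out at 146 x 52. The tub is at (515.7, 105.3), the seat at (486.4, 271.2) with yaw −9.3, and the top camera gave (487.3, 271.3). Now to grip the closed tub.

Call:
{"fn": "carry_out", "kwargs": {
  "increments": [
    [0,0,0,0,-8,-40,100],
    [0,0,0,0,-10.5,-54,100],
    [0,0,0,40,0,0,100],
    [0,0,0,55,0,0,100],
    [0,0,0,50,0,0,100],
    [0,0,0,30,0,0,100],
    [0,0,0,12,0,0,100],
    [0,0,0,4,0,0,100],
    [0,0,0,0,0,0,100]
  ]
}}

```text
time: 21.48
ee_pos: [0.517, 0.1057, 0.0439]
tcp_rot: [-90.1, 89.9, 10.6]
wrist_force: [0.4, -0.6, 0.8]
opening: 0.0854
```

```bash
python3 - <<'E'
from h import *
plan([.5164,.1054,.042],100.6)
E
```

```text
cur z heading 100.68 tilt x [ 1.4e-03  3.0e-04 -1.0e+00] turn_x 0.08 shift [ 1.9  0.7 -0.1] q6 0.9 pos [0.517  0.1057 0.0439] F [ 0.4 -0.6  0.8] op 0.0854
```

Call:
{"fn": "carry_out", "kwargs": {
  "increments": [
    [0,0,0,1.5,0.5,0,60],
    [0,0,0,0,0,0,50],
    [0,0,0,0,0,0,50],
    [0,0,0,0,0,0,50],
    [0,0,0,0,0,0,50],
    [0,0,0,-5,0,0,50],
    [0,0,0,-10,0,0,50],
    [0,0,0,-20,0,0,50],
    [0,0,0,-40,0,0,50],
    [0,0,0,-50,0,0,50],
    [0,0,0,0,0,0,50],
    [0,0,0,0,0,0,50]
  ],
  "squeeze": 50
}}

```text
time: 22.98
ee_pos: [0.5157, 0.1056, 0.1659]
tcp_rot: [88.4, 90.0, -170.9]
wrist_force: [0.1, -0.3, -3.2]
opening: 0.062
```

```bash
python3 - <<'E'
from h import *
plan([.4871,.2712,.17],80.7)
im,_=snap('scene','s11.png')
cv2.imwrite('pics/s11c.png',cv2.resize(im[110:210,220:370],None,fx=5,fy=5,interpolation=cv2.INTER_CUBIC))
snap('wrist','w11.png')
E
```

```text
cur z heading 100.69 tilt x [-5.e-04 -1.e-04 -1.e+00] turn_x 19.99 shift [ -4.1  55.  158.8] q6 0.9 pos [0.5157 0.1056 0.1659] F [ 0.1 -0.3 -3.2] op 0.062
```

View pics/s11c.png

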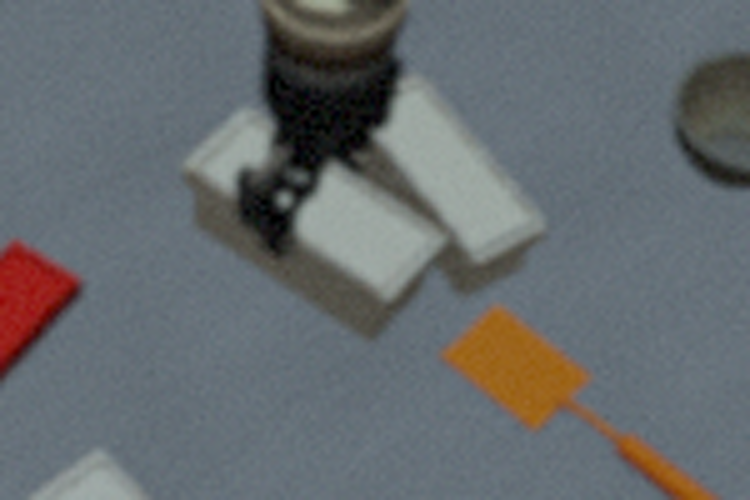

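View pics/w11.png

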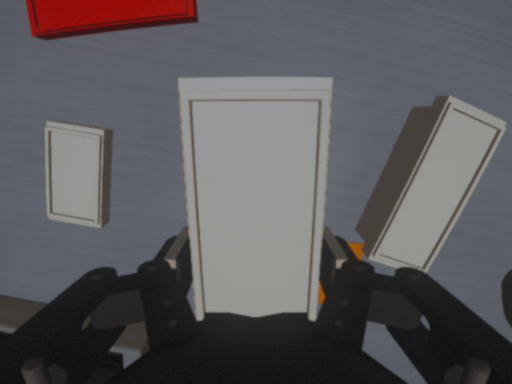

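Tub lifted level with its lid on, weighing about 3 N. Turn and carry it over the seat.

Call:
{"fn": "carry_out", "kwargs": {
  "increments": [
    [6,0,0,0,0,0,50],
    [8,0,0,0,0,0,50],
    [6,0,0,-4,0,0,50],
    [0,0,0,0,9,26,50],
    [0,0,0,0,14,40,50],
    [0,0,0,0,14,40,50],
    [0,0,0,0,11,32,50],
    [0,0,0,0,7,20.8,50],
    [0,0,0,0,0,0,50],
    [0,0,0,0,0,0,50],
    [0,0,0,0,0,0,50]
  ]
}}

```text
time: 24.45
ee_pos: [0.4874, 0.2703, 0.1701]
tcp_rot: [143.6, 90.0, -135.8]
wrist_force: [-0.5, -0.0, -2.8]
opening: 0.062
```

```bash
python3 - <<'E'
from h import *
plan([.4871,.2712,.109],80.7)
im,_=snap('scene','s12.png')
cv2.imwrite('pics/s12c.png',cv2.resize(im[90:190,240:390],None,fx=5,fy=5,interpolation=cv2.INTER_CUBIC))
E
```

```text
cur z heading 80.63 tilt x [-4.e-04 -4.e-04 -1.e+00] turn_x -0.07 shift [61.1  0.4  0.8] q6 38.4 pos [0.4874 0.2703 0.1701] F [-0.5 -0.  -2.8] op 0.062
```

View pics/s12c.png

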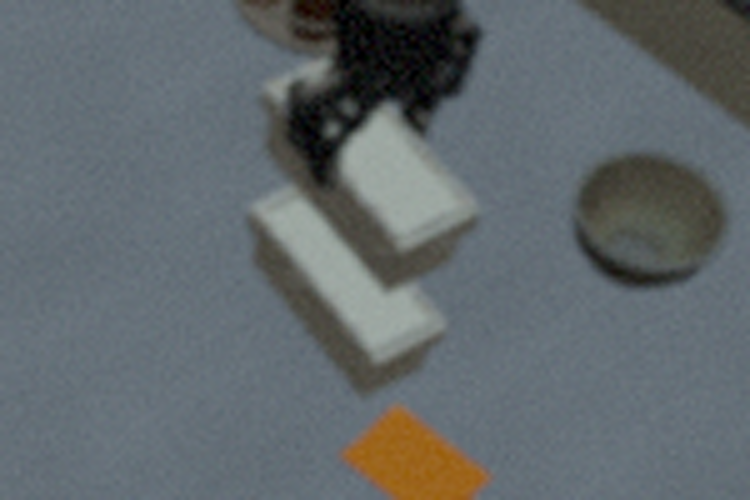

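Held in line over the seat. Lowering to just above the rib, then in small steps.

Call:
{"fn": "carry_out", "kwargs": {
  "increments": [
    [0,0,0,20,0.4,0.8,50],
    [0,0,0,18,0,0,50],
    [0,0,0,8,0,0,50],
    [0,0,0,0,0,0,50],
    [0,0,0,0,0,0,50]
  ]
}}

```text
time: 25.12
ee_pos: [0.4873, 0.2721, 0.125]
tcp_rot: [-52.2, 89.9, 28.5]
wrist_force: [1.1, -0.4, -2.0]
opening: 0.0616
```

```bash
python3 - <<'E'
from h import *
plan([.4871,.2712,.109],80.7)
E
```

```text
cur z heading 80.69 tilt x [ 8.e-04  4.e-04 -1.e+00] turn_x -0.01 shift [16.  0. -1.] q6 38.5 pos [0.4873 0.2721 0.125 ] F [ 1.1 -0.4 -2. ] op 0.0616
```

Call:
{"fn": "carry_out", "kwargs": {
  "increments": [
    [0,0,0,5,0,-0.7,50],
    [0,0,0,4,0,0,50],
    [0,0,0,0,0,0,50]
  ]
}}

```text
time: 25.5
ee_pos: [0.4867, 0.2712, 0.1149]
tcp_rot: [129.1, 90.0, -150.2]
wrist_force: [0.1, 0.7, -3.7]
opening: 0.0618
```

Call:
{"fn": "carry_out", "kwargs": {
  "increments": [
    [0,0,0,2,0,0,50],
    [0,0,0,2,0,0,50],
    [0,0,0,0,0,0,50]
  ]
}}

```text
time: 25.88
ee_pos: [0.4868, 0.2713, 0.1111]
tcp_rot: [125.9, 90.0, -153.4]
wrist_force: [0.5, 0.1, -2.9]
opening: 0.0621
```

No contact below the rib top, so the foot is inside. Continuing down.

Call:
{"fn": "carry_out", "kwargs": {
  "increments": [
    [0,0,0,1,0,0,50],
    [0,0,0,1,0,0,50],
    [0,0,0,0,0,0,50]
  ]
}}

```text
time: 26.25
ee_pos: [0.4869, 0.2714, 0.1094]
tcp_rot: [-40.6, 90.0, 40.0]
wrist_force: [-0.7, 0.1, -2.1]
opening: 0.062
```

Call:
{"fn": "carry_out", "kwargs": {
  "increments": [
    [0,0,0,0.7,0,0,50],
    [0,0,0,0,0,0,50]
  ]
}}

```text
time: 26.5
ee_pos: [0.487, 0.2714, 0.109]
tcp_rot: [-46.6, 90.0, 34.1]
wrist_force: [-1.5, -0.6, 2.4]
opening: 0.0618
```

Contact on the recess floor at the expected height. Releasing and rising.

Call:
{"fn": "carry_out", "kwargs": {
  "increments": [
    [0,0,0,0,0,0,60],
    [0,0,0,0,0,0,80],
    [0,0,0,0,0,0,100],
    [0,0,0,0,0,0,100],
    [0,0,0,0,0,0,100],
    [0,0,0,-20,0,0,100],
    [0,0,0,-50,0,0,100],
    [0,0,0,-60,0,0,100],
    [0,0,0,-20,10,-40,100],
    [0,0,0,0,20,-60,100],
    [0,0,0,0,0,0,100],
    [0,0,0,0,0,0,100]
  ]
}}

```text
time: 28.0
ee_pos: [0.4417, 0.1782, 0.2589]
tcp_rot: [-47.7, 89.9, 33.0]
wrist_force: [0.9, -0.1, -0.1]
opening: 0.0853
```

```bash
python3 - <<'E'
from h import *
plan([.4871,.2712,.109],80.7)
im,T=snap('wrist','w13.png');np.save('T13.npy',T)
im,_=snap('scene','s13.png')
cv2.imwrite('pics/s13c.png',cv2.resize(im[90:190,240:390],None,fx=5,fy=5,interpolation=cv2.INTER_CUBIC))
E
```

```text
cur z heading 80.65 tilt x [ 8.e-04  5.e-04 -1.e+00] turn_x -0.05 shift [149.9 -29.8  99.1] q6 31.3 pos [0.4417 0.1782 0.2589] F [ 0.9 -0.1 -0.1] op 0.0853
```

View pics/w13.png

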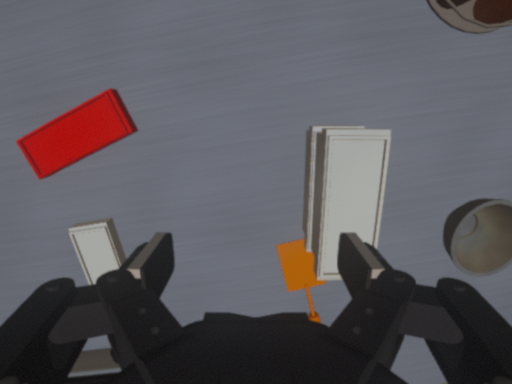

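View pics/s13c.png

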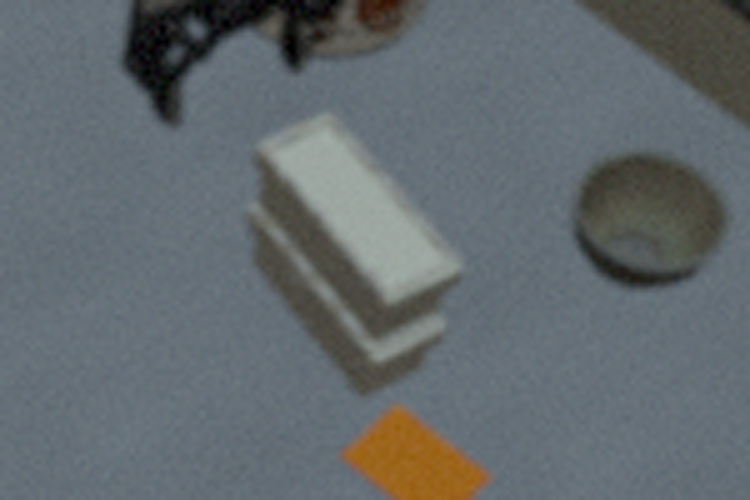

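The stack looks straight. One numeric check of the upper lid's centre, size and heading at z=0.133 before handing in.

```bash
python3 - <<'E'
from h import *
im=cv2.imread('pics/s13.png')
q=np.array([(258,147),(331,113),(463,263),(388,303)])/5+[240,90]-.4
quad('scene',q,.1375)
im,T=snap('top','t13.png'); 
print(rect(im,None,(170,195),.1375,'top',vmin=195,smax=40,k=3))
cv2.imwrite('pics/t13c.png',cv2.resize(im[140:240,140:350],None,fx=3.8,fy=3.8,interpolation=cv2.INTER_CUBIC))
im=cv2.imread('pics/w13.png')
cv2.imwrite('pics/w13c.png',cv2.resize(im[115:290,290:400],None,fx=3.4,fy=3.4,interpolation=cv2.INTER_CUBIC))
E
```

```text
[[405.3, 252.9], [414.8, 315.9], [572.9, 290.5], [564.8, 226.6]] ctr [489.4 271.5]
  edge 63.7 dir 81.5
  edge 160.1 dir -9.1
  edge 64.4 dir -97.2
  edge 161.6 dir 170.7
(array([ 135,  148,   96,  185, 3329], dtype=int32), ((323.00408935546875, 188.28355407714844), (630.2266235351562, 163.0269317626953), 23.449798583984375))
```

View pics/t13c.png

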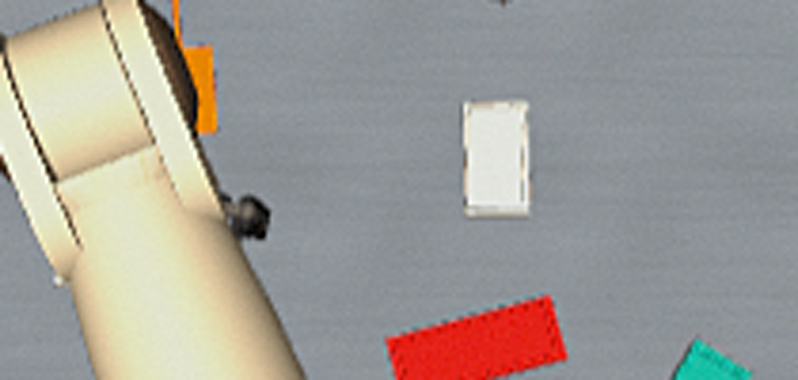

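View pics/w13c.png

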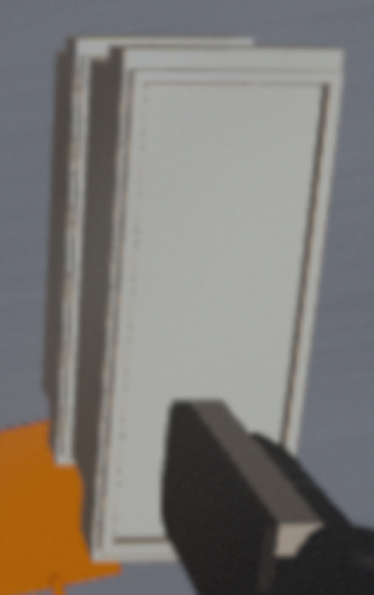

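The upper lid is centred at (489, 271) with heading −9.1°, against the seat at (487, 271) with −9.3°. Touchdown was at the right height. Handing in.

```bash
python3 - <<'E'
from workcell import job_done
print(job_done())
E
```

```text
the job is handed in; nothing more can be done
None
```

The long lid is on the cinnamon tub and snapped at both ends. The closed tub is stacked on the shut tub, released, and the job was handed in at about 28 s of the 64 s allowed. `job_done()` gave no verdict.

- **Lid home:** I pressed each end with the shut fingers while the tub stood on the cart. The plate stopped at z = 0.0667 at both ends (nominal 0.0665). A second press on end a stopped at the same height under about 10 N.
- **Stacking:** the foot went below the rib top without touching it. It met the recess floor with TCP z at 0.109, the height I had worked out beforehand.
- **Final look:** the scene camera put the upper lid at (0.489, 0.2715) with heading −9.1°. Before stacking, I had measured the seat at (0.487, 0.271) with heading −9.3°, so they agree to about 3 mm.
- **What did not check out:** the arm blocked the top camera, so my last top-view measurement was unusable. The only numeric position check is therefore the scene camera. I did not measure the bystanders or the shut tub again; in the last pictures nothing looks moved or tipped.

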